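# Lid the two specimen canisters

### The job

Close the two open specimen canisters on the plank: give each one the lid of its own shape from the sloping rack (round on round, square on square) and press each lid down, firmly but without banging or forcing, until the stiff rubber gasket has given way and the lid sits fully home and level on the metal rim. The oblong lid fits neither: leave it where it lies in the rack, do not disturb the rose quartz sphere on its stand, and let go of everything at the end.

Things in the scene. Friction and masses are not known exactly. Their poses are not given: they have to be found in the camera images.
- can_round: Open round aluminium canister, 100 mm diameter, 70 mm high, bore 88 mm diameter. Origin: centre of its underside, z up, 25 mm above the plank. Metal rim 70 mm above it. Stands fixed on a springy rubber foot: pushed down, the whole canister sinks about 1 mm per 2 N (at most 16 mm) and rises again when let go. Minerals lie inside, lower than 50 mm.
- rim_round (a point): Centre of the round mouth, at the metal rim's height. A rubber gasket let into the rim all round starts 5 to 8 mm proud of it. It carries the lid's weight, gives way at about 12 N of push, slides down and stays where it was pushed; when it is level with the rim, the lid's plate stops hard on the metal: home, lid origin at this point. A lid not entered stands about 16 mm higher, on its plug.
- bar_round (a point): Centre of the top of this lid's dark wooden bar handle, 42 mm above the plate's underside. The bar is 60 mm long (lid's x), 14 mm wide (lid's y), and 36 mm high from the plate's top; it is solid, with flat sides.
- bar_square (a point): Centre of the top of this lid's dark wooden bar handle, 42 mm above the plate's underside. The bar is 60 mm long (lid's x), 14 mm wide (lid's y), and 36 mm high from the plate's top; it is solid, with flat sides.
- bar_oblong (a point): Centre of the top of this lid's dark wooden bar handle, 42 mm above the plate's underside. The bar is 60 mm long (lid's x), 14 mm wide (lid's y), and 36 mm high from the plate's top; it is solid, with flat sides.
- can_square: Open square aluminium canister, 100 x 100 mm outside, 70 mm high, square opening 82 x 82 mm with its sides along x and y. Origin: centre of its underside, z up, 25 mm above the plank. Metal rim 70 mm above it. Stands fixed on a springy rubber foot: pushed down, the whole canister sinks about 1 mm per 2 N (at most 16 mm) and rises again when let go. Minerals lie inside, lower than 50 mm.
- rim_square (a point): Centre of the square mouth, at the metal rim's height. A rubber gasket let into the rim all round starts 5 to 8 mm proud of it. It carries the lid's weight, gives way at about 12 N of push, slides down and stays where it was pushed; when it is level with the rim, the lid's plate stops hard on the metal: home, lid origin at this point. A lid not entered stands about 16 mm higher, on its plug.
- lid_round: Round aluminium lid: plate 100 mm diameter, 6 mm thick. Loose, about 200 g. Origin: centre of the plate's UNDERSIDE; z out of the lid's top, x along its bar handle. In the rack z leans 0.6 rad from vertical towards the robot's side, x runs up the slope, y is level. Beneath: a solid plug 16 mm deep, 84 diameter, tapering to 77 over its lowest 5 (2 mm play all round).
- lid_square: Square aluminium lid: plate 100 x 100 mm, 6 thick, sides along x and y. Loose, about 200 g. Origin: centre of the plate's UNDERSIDE; z out of the lid's top, x along its bar handle. In the rack z leans 0.6 rad from vertical towards the robot's side, x runs up the slope, y is level. Beneath: a solid plug 16 mm deep, 78 x 78 with slightly rounded edges (2 mm play a side; any quarter turn fits).
- lid_oblong: Oblong aluminium lid, fits neither canister, stays in the rack: plate 100 (x) x 64 mm (y), 6 thick. Loose, about 200 g. Origin: centre of the plate's UNDERSIDE; z out of the lid's top, x along its bar handle. In the rack z leans 0.6 rad from vertical towards the robot's side, x runs up the slope, y is level. Beneath: a solid plug 16 mm deep, 78 x 42.
- rack: Fixed wooden rack, 370 mm wide (its y), 120 mm deep, 105 mm high, holding three lids side by side, 120 mm apart, in any order, on a board sloping 0.6 rad, low edge towards the robot. A ledge at the low edge, 24 mm above the board, stops them sliding; their plugs rest on the board. Origin: on the plank under the board's middle; x away from the robot, z up.
- quartz: Rose quartz ball, 70 mm diameter, on a small white ceramic stand 60 mm wide; together 85 mm high, loose, to be left alone. Origin: centre of the stand's underside.

How it is judged:
At the end, for the whole second after the job is handed in: Each lid rests on the canister of its own shape: its plate within 2.5 mm of the metal rim, centred within 5 mm, level with it within 0.05 rad, and still; the oblong lid is within 20 mm of where it began (z of lid_round in the frame of can_round between 0.066 and 0.0725 m and horizontal distance between lid_round and can_round below 0.005 m and angle between the z axis of lid_round and the z axis of can_round, either way round below 0.05 rad and linear speed of each of lid_round, lid_square below 0.02 m/s and z of lid_square in the frame of can_square between 0.066 and 0.0725 m and horizontal distance between lid_square and can_square below 0.005 m and angle between the z axis of lid_square and the z axis of can_square, either way round below 0.05 rad and distance of lid_oblong from where it was at the start of the episode below 0.02 m); the robot touches nothing.
It fails at once if a lid is banged or forced onto its canister (more than 80 N) (contact force between lid_round and can_round above 80 N or contact force between lid_square and can_square above 80 N).
It fails at once if the oblong lid is shifted by more than 20 mm (distance of lid_oblong from where it was at the start of the episode above 0.02 m).
It fails at once if the quartz sphere is moved by more than 15 mm or tipped (distance of quartz from where it was at the start of the episode above 0.015 m or angle between quartz's own z axis and vertical above 0.2 rad).
It also fails if it takes over 66 s, if anything falls off the work surface, if the arm or the gripper's body presses on something with over 40 N, if the wrist force passes 120 N, or if a joint passes its speed limit or range.

### The arm

A 6-joint arm with a two-finger parallel gripper is mounted at the origin on the work surface. World frame = base frame: x ahead of the robot, y to its left, z up, the work surface at z = 0. Lengths are in m, angles in rad, forces in N, time in s.
With the tool pointing down it reaches from about 0.35 to 0.925 m from the base axis. Payload 6.4 kg.
Tool frame: the origin (TCP) lies on the centre line of the jaws, within the pads' length; the fingertips stand 14 mm ahead of it and the grasp point (between the pads) lies 5 mm behind it; z points along the fingers, y is the line along which they close (so a half turn about z gives the same grasp; the last joint's range is limited). The gripper opens to 85 mm and grips with 20 to 120 N. Pads are 22 mm wide; open, the fingers measure 114 mm over their backs; the gripper's body (76 mm by 85 mm) begins 54 mm behind the grasp point. The pads swing forward as they close: fully open they stand 13 mm farther back than shut.
Start: joints at [0.991, 0.245, 1.558, -0, 1.339, -0.174], TCP at [0.257, 0.597, 0.245] pointing down, gripper open.
Joint ranges: [-3.13, 3.13], [-1.02, 2.26], [0.13, 2.54], [-0.95, 4.09], [0.21, 2.88], [-2.74, 2.74]. Speed limits (rad/s): [2.57, 2.57, 3.14, 3.14, 3.14, 3.14].

### API

Orientations are given as a unit quaternion [w, x, y, z].
In Python, from workcell import r gives the robot as it stands.
- The arm moves only by the tool arm_command, never from a script. Its argument "moves" is a list that holds one entry, the list of rows, each a list of 5 numbers: the finger opening in mm, from 0 to 85.4, then the shift along the tool's x, y, z in mm, then the turn about the tool's z in degrees. A call has 1 to 12 rows; each row shifts and turns the commanded pose from where the row before left it, along the tool's axes as they then stand; what a row does not reach is not made up. A row lasts 1/12 s, in which the tool goes at most 41.7 mm and 7.16 degrees, less where a joint would pass 70% of its speed; a pose out of reach is approached as far as the arm can. A call is refused whole if a number of a shift passes 41.7 or a number of a turn 7.16, either way. A call with a gripper value outside its range is refused whole. The fingers move at their own pace and stop on an object; the grip force is fixed at half the most. Time passes only in rows, so rows that do not move let the fingers close. It gives the time, the measured TCP pose, the force, the opening and the grip force at its end, in the units of the state.
- r.get_state(): the state, without advancing time (a new reading comes with each control period).
- r.get_image(name): name is "scene" or "side" or "wrist"; returns (picture, depth): 480x640x3 uint8, red, green, blue; 480x640 float32, m along the optical axis (not along the pixel's ray), 0 where there is no reading.
- r.camera_model(name): a dict with "fx", "fy", "cx", "cy" (pixels), "R" (3x3) and "t" (3): a world point X has camera coordinates R X + t. Camera axes: x right, y down, z forward; pixel columns grow to the right and rows downward; lengths in m; the calibration is good to about 2 mm. A picture is of the moment at which its call begins: read the wrist's pose just before it. camera_model takes no time and is no camera call; for the wrist camera it gives the pose at the moment of the call.
- r.job_done(): hands the job in; it is judged then, once.
Trained networks look in the newest picture that a camera, given by its name, has taken for a name from the list of things; names that differ only in an ending like _2 or _b are one class to them, and where a whole thing is asked for, a point or a joint stands for the part that bears it (a point fixed in the world has none). Each returns a list of dicts, best first, with "score" (0 to 1); they miss things now and then, are a little off and sometimes report something else, mostly with a low value. They report only what shows in the picture. A call takes as long as a camera call.
- r.search_frame(camera, thing): "pixel" ([column, row] in pixels, amid what is visible of it).
- r.outline_of(camera, thing): "pixels" (480x640 bool, what is visible of it) and "pixel" ([column, row] in pixels, amid what is visible of it).
The state is a dict: "time_s": time; "joint_pos": joint angles; "joint_velocities": joint speeds; "joint_efforts": joint torques, N m; "position": TCP position; "tool_rot": TCP orientation; "ft_force": force on the tool from outside, world axes, zero at the start; "wrist_torque": the same for the moment, N m; "finger_gap": finger opening in m; "grip_force": force on a finger pad.
Only numpy, scipy, OpenCV 4.12 (cv2) and the standard library are available. Lean on these libraries where they do the work, as an engineer would, in place of code of your own. Each camera call takes 0.05 s, during which the arm holds its last target. There are 200 camera calls.

## Working session

There is one attempt and no reset: what is moved stays moved. The work goes in short steps, Python scripts to look and compute and a tool call to move; the robot and the scene stay as the last step left them, time stands still between calls to the robot, and variables do not carry over. Pictures are saved under pics/ and viewed, at most 10 in all, crops included, and the job is handed in when it is done.

Besides the shell and the picture viewer there is one more tool, called after "Request:" as name(argument=value, ...) on one line, values as JSON. arm_command: Moves the arm, as the interface text tells. Its arguments: {"type":"object","properties":{"moves":{"type":"array"}},"required":["moves"]}

```bash
mkdir -p pics
cat > h.py <<'E'
from workcell import r
import numpy as np, cv2
def cloud(cam):
    c=r.camera_model(cam); im,d=r.get_image(cam)
    v,u=np.mgrid[:480,:640]
    P=np.stack([(u-c['cx'])/c['fx']*d,(v-c['cy'])/c['fy']*d,d],-1)
    W=(P-np.array(c['t']))@np.array(c['R'])
    W[d==0]=np.nan
    return im,W
def save(im,n): cv2.imwrite('pics/'+n+'.png',im[:,:,::-1])
E
python3 - <<'E'
from h import *
np.set_printoptions(precision=4,suppress=True)
for cam in ['scene','side']:
    im,W=cloud(cam); save(im,cam+'0')
    for t in ['can_round','can_square','bar_round','bar_square','bar_oblong','lid_round','lid_square','lid_oblong','rack','quartz']:
        for o in r.outline_of(cam,t)[:2]:
            m=o['pixels']; p=W[m]; p=p[~np.isnan(p[:,0])]
            print(cam,t,round(o['score'],2),np.round(o['pixel']),m.sum(), np.median(p,0) if len(p) else '', np.percentile(p,[3,97],axis=0).ravel() if len(p) else '')
s=r.get_state(); print(s)
E
```

```text
scene can_round 0.75 [281. 202.] 2657 [ 0.4949 -0.1245  0.0736] [ 0.4398 -0.1756  0.0321  0.5334 -0.0822  0.1024]
scene can_round 0.25 [476. 309.] 1778 [0.5807 0.2869 0.101 ] [0.5261 0.2446 0.0687 0.6028 0.3263 0.1304]
scene bar_round 0.7 [474. 310.] 1815 [0.5807 0.2864 0.1007] [0.5261 0.2438 0.068  0.6029 0.3263 0.1303]
scene bar_round 0.17 [399. 319.] 13491 [0.6304 0.1974 0.0621] [0.525  0.0022 0.0048 0.6624 0.3448 0.1047]
scene bar_square 0.62 [399. 284.] 1808 [0.5984 0.1705 0.1023] [0.5395 0.1237 0.0665 0.6226 0.2133 0.1293]
scene bar_oblong 0.82 [326. 260.] 1176 [0.6087 0.0525 0.1045] [0.557  0.0225 0.067  0.6377 0.08   0.131 ]
scene lid_round 0.89 [470. 310.] 1691 [0.5818 0.2867 0.1012] [0.5323 0.2456 0.0715 0.6028 0.3261 0.1303]
scene lid_square 0.56 [395. 283.] 1765 [0.5989 0.1704 0.1023] [0.5454 0.1226 0.068  0.6226 0.2129 0.1295]
scene lid_oblong 0.66 [328. 262.] 1174 [0.609  0.0525 0.1043] [0.5577 0.0205 0.0657 0.6377 0.08   0.1309]
scene rack 0.63 [400. 318.] 13651 [0.6302 0.1969 0.0619] [0.5231 0.001  0.0033 0.6624 0.3454 0.1047]
scene quartz 0.63 [225. 262.] 1583 [ 0.67
[... 1175 characters left out ...]
0.5954 -0.3456  0.0708] [ 0.5421 -0.3955  0.0288  0.6485 -0.29    0.1011]
side quartz 0.71 [388. 294.] 1464 [ 0.649  -0.1553  0.06  ] [ 0.6239 -0.1689  0.0028  0.6803 -0.1241  0.0832]
{'time_s': 1.1, 'joint_pos': array([ 0.9909,  0.2451,  1.5578,  0.    ,  1.3387, -0.1742]), 'joint_velocities': array([-0.0026, -0.0009, -0.0021, -0.0023,  0.0009,  0.0007]), 'joint_efforts': array([ -0.0003, -42.9532, -32.6414,  -0.0002,   0.0005,  -0.    ]), 'position': array([0.2566, 0.5972, 0.2453]), 'tool_rot': array([-0.    ,  0.2015,  0.9795, -0.    ]), 'ft_force': array([ 0.3138,  0.5056, -0.4804]), 'wrist_torque': array([ 0.0194,  0.0953, -0.0168]), 'grip_force': 0.0, 'finger_gap': 0.08522461831768252}
```

View pics/scene0.png

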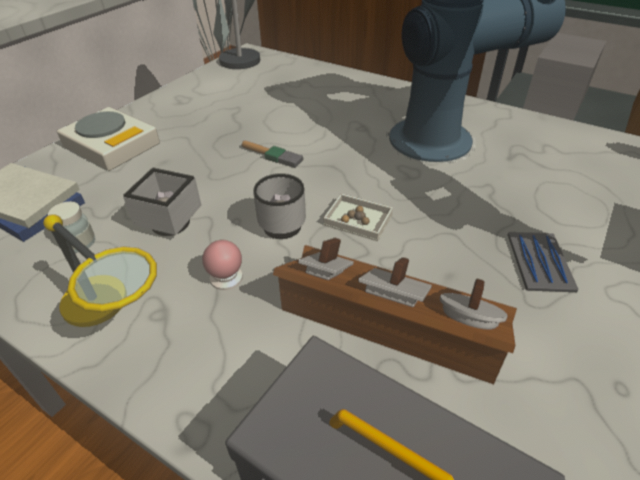

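View pics/side0.png

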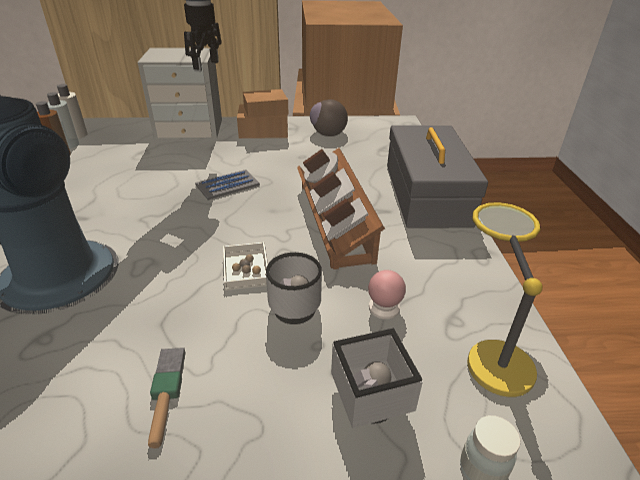

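The scene picture shows oblong (326,255), square (398,280) and round (475,305) lids in the rack, the round can at (281,205), the square can at (162,200), and the quartz at (223,262). The table in front of the rack, around (450,225), is free.

Run:
```python
from h import *
np.set_printoptions(precision=4,suppress=True)
from scipy.optimize import least_squares
for cam in ['scene','side']:
    im,W=cloud(cam); P=W[~np.isnan(W[...,0])]
    for n,c in (('round',(.485,-.13)),('square',(.6,-.34))):
        m=(np.hypot(P[:,0]-c[0],P[:,1]-c[1])<.085)&(P[:,2]>.096)&(P[:,2]<.112); q=P[m]
        print(cam,n,m.sum(),np.percentile(q,[1,50,99],axis=0).ravel())
        if n=='round':
            f=least_squares(lambda p:np.hypot(q[:,0]-p[0],q[:,1]-p[1])-p[2],[*c,.047],loss='soft_l1',f_scale=.003); print(f.x)
        else: print(cv2.minAreaRect((q[:,:2]*1000).astype(np.float32)))
    if cam=='scene':
        for px in [(330,215),(390,220),(357,198),(357,238),(450,225),(515,240),(420,250)]: print(px,W[px[1],px[0]])
c=r.camera_model('wrist'); R=np.array(c['R']);print(c['fx'],R,-R.T@np.array(c['t']))
im,W=cloud('wrist'); save(im,'w0')
```

```text
scene round 437 [ 0.4377 -0.1778  0.0961  0.4881 -0.1301  0.1008  0.5335 -0.0821  0.1039]
[ 0.4854 -0.1303  0.0467]
scene square 706 [ 0.5426 -0.3939  0.0962  0.6048 -0.3373  0.1005  0.6551 -0.2817  0.1034]
((597.463134765625, -338.2869567871094), (102.08065032958984, 101.81082916259766), 12.46889591217041)
(330, 215) [ 0.4088 -0.0594  0.0088]
(390, 220) [0.3482 0.0522 0.    ]
(357, 198) [ 0.3449 -0.0301  0.0235]
(357, 238) [0.4339 0.0198 0.0003]
(450, 225) [0.3002 0.1664 0.0017]
(515, 240) [0.2901 0.2944 0.0127]
(420, 250) [0.4005 0.1426 0.0005]
side round 458 [ 0.4341 -0.18    0.0962  0.4824 -0.1417  0.0999  0.5301 -0.0845  0.1023]
[ 0.4826 -0.1321  0.0467]
side square 1331 [ 0.541  -0.3947  0.0962  0.5962 -0.3484  0.1     0.6519 -0.2836  0.1022]
((596.508056640625, -338.2846374511719), (100.62094116210938, 100.71327209472656), 12.454278945922852)
425.8093313593064 [[ 0.3951  0.9186 -0.0006]
 [ 0.8722 -0.375   0.314 ]
 [ 0.2883 -0.1246 -0.9494]] [0.1816 0.6293 0.3725]
```

Request:
arm_command(moves=[[[40,0,0,-7,-6],[40,0,0,-7,-6],[40,0,0,-7,-6],[40,0,0,-7,-6],[40,0,0,-7,-6],[40,-17,-35,0,0],[40,-17,-35,0,0],[40,-17,-35,0,0],[40,-17,-35,0,0],[40,-17,-35,0,0],[40,-17,-35,0,0],[40,-17,-35,0,0]]])

```text
time_s: 2.25
position: [0.4042, 0.3663, 0.2806]
tool_rot: [0.0, -0.059, 0.998, 0.0]
ft_force: [0.1, 0.0, -0.2]
finger_gap: 0.0402
grip_force: 0.0
```

Request:
arm_command(moves=[[[40,-17,-35,0,0],[40,-17,-35,0,0],[40,-17,-35,0,0],[40,-17,-35,0,0],[40,-17,-35,0,0],[40,-17,-35,0,0],[40,0,0,0,0],[40,0,0,0,0],[40,0,0,0,0]]])

```text
time_s: 3.0
position: [0.5294, 0.1714, 0.2802]
tool_rot: [-0.0, -0.059, 0.998, 0.0]
ft_force: [-0.6, -0.2, -1.2]
finger_gap: 0.0401
grip_force: 0.0
```

```bash
cat >> h.py <<'E'
np.set_printoptions(precision=4,suppress=True)
def bars(cam='wrist'):
    im,W=cloud(cam); out={}
    for t in ['bar_round','bar_square','bar_oblong']:
        o=r.outline_of(cam,t)
        if not o: print(t,'none'); continue
        m=o[0]['pixels']; c=W[m]; c=np.nanmedian(c,0)
        print(t,round(o[0]['score'],2),np.round(o[0]['pixel']),m.sum(),c)
        out[t]=c
    return im,W,out
def pose():
    s=r.get_state(); w,x,y,z=s['tool_rot']
    Ty=np.array([2*(x*y-w*z),1-2*(x*x+z*z)]); Tx=np.array([1-2*(y*y+z*z),2*(x*y+w*z)])
    print('t',s['time_s'],'tcp',s['position'],'Tx',Tx,'Ty',Ty,'F',s['ft_force'],'gap',s['finger_gap'],'grip',s['grip_force'])
    return s,Tx,Ty
E
python3 - <<'E'
from h import *
pose(); im,W,o=bars(); save(im,'w1')
np.save('w1.npy',W)
E
```

```text
t 3.0 tcp [0.5294 0.1714 0.2802] Tx [-0.9931 -0.1171] Ty [-0.1171  0.9931] F [-0.5611 -0.1974 -1.2481] gap 0.04013857537650838 grip 0.0
bar_round 0.69 [460. 259.] 11851 [0.5582 0.2788 0.0943]
bar_square 0.78 [313. 263.] 14263 [0.5744 0.1683 0.0919]
bar_oblong 0.77 [161. 268.] 9770 [0.5893 0.0533 0.1   ]
```

View pics/w1.png

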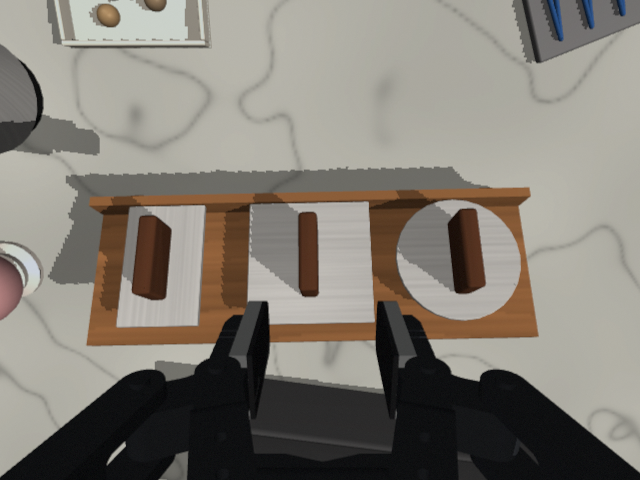

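The wrist picture shows all three bars clearly: oblong (150,257), square (309,253), round (466,250). The table below the rack (towards the top of the image) is free.

```bash
cat > bt.py <<'E'
from h import *
def tops(im,W,yaw=None):
    hsv=cv2.cvtColor(im,cv2.COLOR_RGB2HSV); out={}
    for n,(u,v) in dict(oblong=(150,257),square=(309,253),round=(466,250)).items():
        b=np.zeros((480,640),bool); b[v-62:v+62,u-38:u+38]=1
        b&=(hsv[...,2]<125)&(hsv[...,1]>110)
        p=W[b]; p=p[~np.isnan(p[:,0])]
        rx=np.array([.9931,.1171,0]); ry=np.array([-.1171,.9931,0]); z=np.array([0,0,1.])
        nn=np.cos(.6)*z-np.sin(.6)*rx; sx=np.cos(.6)*rx+np.sin(.6)*z
        h=p@nn; top=np.percentile(h[h<np.percentile(h,80)+.03],95); q=p[abs(h-top)<.004]
        a=q@sx; y=q@ry
        ca=np.mean(np.percentile(a,[2,98])); cy=np.mean(np.percentile(y,[2,98])); hn=np.median(q@nn)
        d=q[:,:2]-q[:,:2].mean(0); w,V=np.linalg.eigh(d.T@d); e=V[:,1]*np.sign(V[0,1])
        out[n]=ca*sx+cy*ry+hn*nn
        print(n,b.sum(),len(q),'h',hn,'len',np.ptp(np.percentile(a,[2,98])),'wid',np.ptp(np.percentile(y,[2,98])),'yaw',np.arctan2(e[1],e[0]),'P',out[n])
    return out
E
python3 - <<'E'
from bt import *
tops(cv2.imread('pics/w1.png')[:,:,::-1].copy(),np.load('w1.npy'))
E
```

```text
oblong 4013 1474 h -0.22788088395375433 len 0.055937986914343374 wid 0.012847312049296448 yaw 0.14489873860292746 P [0.5725 0.046  0.1165]
square 1697 1410 h -0.22635221684501602 len 0.055854905514562736 wid 0.012582860420603095 yaw 0.14338994264399924 P [0.5562 0.1639 0.1168]
round 2790 1408 h -0.22491651030686982 len 0.05619915723041513 wid 0.012007951432434466 yaw 0.13741761657661966 P [0.5395 0.2817 0.1166]
```

Request:
arm_command(moves=[[[40,0,0,0,-1.3],[40,-15,-5.5,20,0],[40,-15,-5.5,30,0],[40,0,0,35,0],[40,0,0,35,0],[40,0,0,30,0],[40,0,0,15,0],[40,0,0,10,0],[40,0,0,0,0],[40,0,0,0,0]]])

```text
time_s: 4.03
position: [0.5611, 0.165, 0.1059]
tool_rot: [0.0, -0.071, 0.998, 0.0]
ft_force: [0.4, 1.0, 1.2]
finger_gap: 0.04
grip_force: 0.0
```

Run:
```python
from h import *
pose(); im,W=cloud('wrist'); save(im,'w2')
```

```text
t 4.0333 tcp [0.5611 0.165  0.1059] Tx [-0.99   -0.1409] Ty [-0.1409  0.99  ] F [0.4355 1.0198 1.2352] gap 0.040037103264143475 grip 0.0
```

View pics/w2.png

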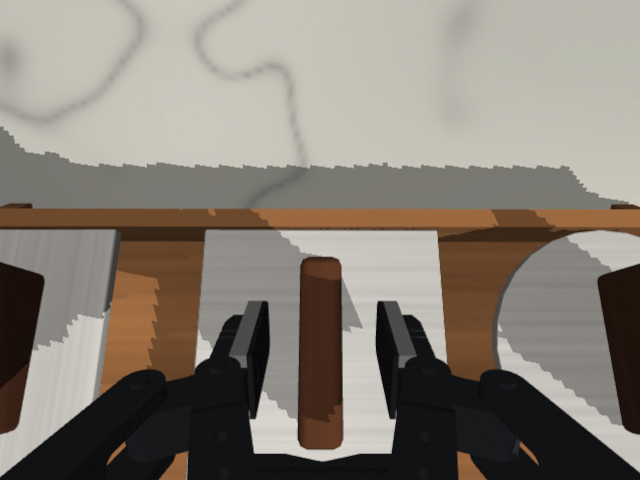

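The bar (320,350) is centred between the pads.

Request:
arm_command(moves=[[[0,0,0,0,0],[0,0,0,0,0],[0,0,0,0,0],[0,0,0,0,0],[0,0,0,0,0],[0,0,0,0,0],[0,0,0,-5,0],[0,0,0,-15,0],[0,0,0,-30,0],[0,0,0,-30,0],[0,0,0,0,0],[0,0,0,0,0]]])

```text
time_s: 5.08
position: [0.5618, 0.1647, 0.1873]
tool_rot: [0.002, -0.07, 0.998, 0.0]
ft_force: [0.5, 0.4, -1.0]
finger_gap: 0.013
grip_force: 58.6
```

Run:
```python
from h import *
pose(); im,W=cloud('side'); save(im[80:330,200:500].repeat(2,0).repeat(2,1),'s3')
```

```text
t 5.0833 tcp [0.5618 0.1647 0.1873] Tx [-0.9901 -0.14  ] Ty [-0.14    0.9902] F [ 0.4609  0.4449 -0.9755] gap 0.013045667854032387 grip 58.627495765686035
```

View pics/s3.png

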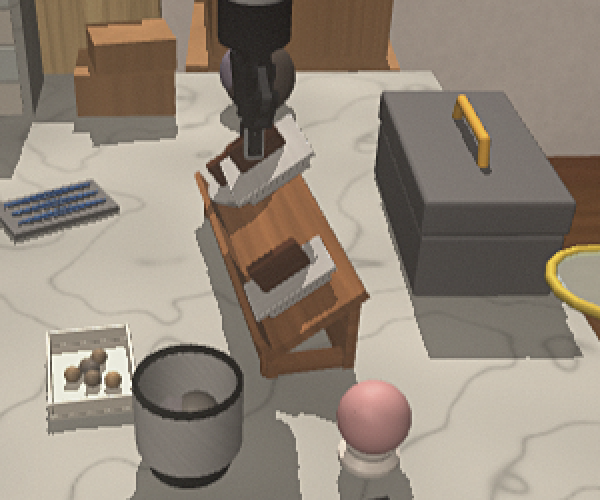

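Request:
arm_command(moves=[[[0,25,0,0,0],[0,40,0,0,0],[0,40,0,0,0],[0,35,0,10,0],[0,0,0,30,0],[0,0,0,30,0],[0,0,0,30,0],[0,0,0,15,0],[0,0,0,5,0],[0,0,0,3,0],[0,0,0,2,0],[0,0,0,0,0]]])

```text
time_s: 6.13
position: [0.4226, 0.1451, 0.0606]
tool_rot: [0.0, -0.07, 0.998, -0.0]
ft_force: [-0.4, 1.0, -2.5]
finger_gap: 0.0132
grip_force: 58.6
```

Request:
arm_command(moves=[[[0,0,0,2,0],[0,0,0,2,0],[0,0,0,2,0],[0,0,0,0,0]]])

```text
time_s: 6.47
position: [0.4255, 0.1454, 0.0583]
tool_rot: [0.003, -0.07, 0.998, 0.0]
ft_force: [-4.5, 0.4, 19.2]
finger_gap: 0.0136
grip_force: 62.0
```

Request:
arm_command(moves=[[[0,0,0,1,0],[0,0,0,1,0],[0,0,0,1,0],[0,0,0,0,0],[0,0,0,0,0]]])

```text
time_s: 6.88
position: [0.428, 0.1457, 0.0574]
tool_rot: [0.005, -0.07, 0.998, 0.0]
ft_force: [-4.4, 0.7, 29.8]
finger_gap: 0.0129
grip_force: 64.1
```

Request:
arm_command(moves=[[[0,0,0,-3,0],[0,0,0,-2,0],[0,0,0,0,0],[16,0,0,0,0],[16,0,0,0,0],[18,0,0,0,0],[20,0,0,0,0],[24,0,0,0,0],[30,0,0,0,0],[40,0,0,0,0],[40,0,0,0,0],[40,0,0,0,0]]])

```text
time_s: 7.88
position: [0.4221, 0.1451, 0.0562]
tool_rot: [-0.0, -0.07, 0.998, 0.0]
ft_force: [0.1, -0.2, 0.6]
finger_gap: 0.0399
grip_force: 0.0
```

Run:
```python
from h import *
pose(); im,W=cloud('wrist'); save(im,'w4'); np.save('w4.npy',W)
```

```text
t 7.8833 tcp [0.4221 0.1451 0.0562] Tx [-0.9901 -0.1401] Ty [-0.1401  0.9901] F [ 0.0892 -0.2104  0.6101] gap 0.0399113491967151 grip 0.0
```

View pics/w4.png

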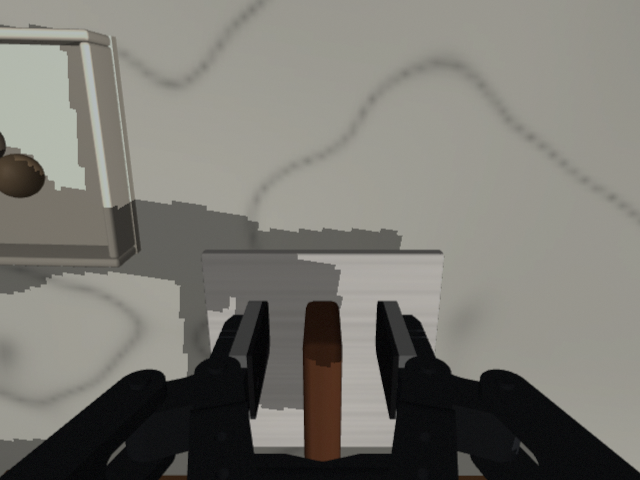

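The lid now lies flat on the table, with its bar at column 322 (from row 302 down). I'll measure its centre.

Run:
```python
from h import *
W=np.load('w4.npy'); s,Tx,Ty=pose(); t=s['position']
P=W[~np.isnan(W[...,0])]; l=np.c_[(P[:,:2]-t[:2])@Tx,(P[:,:2]-t[:2])@Ty,P[:,2]]*1000
q=l[(abs(l[:,1])<12)&(l[:,2]>52)&(l[:,2]<64)]; print('bar',len(q),np.percentile(q,[1,50,99],axis=0))
q=l[(abs(l[:,1])<60)&(l[:,2]>17)&(l[:,2]<28)&(l[:,0]>0)&(l[:,0]<80)]; print('plate',len(q),np.percentile(q,[1,50,99],axis=0))
q=q[q[:,0]>np.percentile(q[:,0],99)-3]; print(np.polyfit(q[:,1],q[:,0],1))
```

```text
t 7.9333 tcp [0.4222 0.145  0.0563] Tx [-0.9901 -0.14  ] Ty [-0.14    0.9901] F [-0.2795  0.2277  0.4531] gap 0.04007332419959039 grip 0.0
bar 4564 [[-49.7568  -6.6649  52.6798]
 [-21.9218   0.1031  56.2603]
 [  0.1101   6.978   57.6521]]
plate 11280 [[  0.1629 -48.5032  17.6405]
 [ 10.8503   0.0863  20.5363]
 [ 20.2092  48.8716  21.9981]]
[-0.0002 19.0177]
```

Request:
arm_command(moves=[[[40,-15,0,0,0],[40,-15,0,0,0],[40,0,0,10,0],[40,0,0,4,0],[40,0,0,0,0],[0,0,0,0,0],[0,0,0,0,0],[0,0,0,0,0],[0,0,0,0,0],[0,0,0,0,0],[0,0,0,0,0],[0,0,0,0,0]]])

```text
time_s: 8.93
position: [0.4517, 0.1493, 0.0422]
tool_rot: [-0.0, -0.07, 0.998, 0.0]
ft_force: [-0.3, 0.5, -2.0]
finger_gap: 0.0129
grip_force: 58.9
```

Request:
arm_command(moves=[[[0,0,0,-5,0],[0,0,0,-15,0],[0,0,0,-30,0],[0,0,0,-30,0],[0,0,0,-30,0],[0,0,0,-30,0],[0,0,0,-30,0],[0,0,0,-20,0],[0,0,0,0,0]]])

```text
time_s: 9.68
position: [0.4546, 0.1495, 0.238]
tool_rot: [0.005, -0.07, 0.998, 0.0]
ft_force: [1.0, 0.3, -1.5]
finger_gap: 0.0131
grip_force: 59.0
```

Run:
```python
from h import *
pose()
im,W=cloud('side'); save(im[80:330,100:400].repeat(2,0).repeat(2,1),'s5')
o=r.outline_of('side','lid_square')
for a in o[:2]:
    m=a['pixels']; print(a['score'],a['pixel'],m.sum(),np.nanpercentile(W[m],[2,50,98],axis=0).ravel())
```

```text
t 9.6833 tcp [0.4546 0.1495 0.238 ] Tx [-0.9901 -0.1401] Ty [-0.1401  0.9901] F [ 0.9676  0.2511 -1.5224] gap 0.013127110465923696 grip 59.00870203971863
0.94 [278.0, 143.3] 1206 [0.4093 0.0961 0.1986 0.4579 0.1329 0.2173 0.5039 0.1861 0.2524]
```

View pics/s5.png

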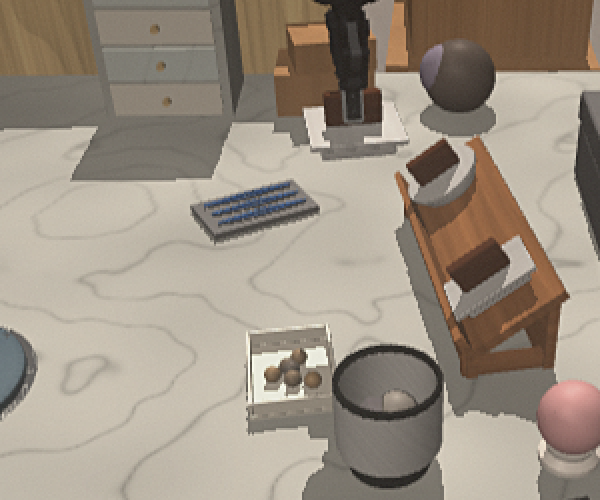

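The side picture shows the square lid hanging level from the jaws at (355,125 in crop). Next I'll carry it to a viewpoint beyond the square can.

Request:
arm_command(moves=[[[0,0,0,-20,-2.2],[0,0,0,-20,-2.2],[0,-4,-17,-10,0],[0,-8,-34,-6,0],[0,-8,-34,-6,0],[0,-8,-34,0,0],[0,-8,-34,0,0],[0,-8,-34,0,0],[0,-8,-34,0,0],[0,-8,-34,0,0],[0,-8,-34,0,0],[0,-8,-34,0,0]]])

```text
time_s: 10.78
position: [0.5951, -0.151, 0.2907]
tool_rot: [-0.002, -0.108, 0.994, 0.001]
ft_force: [-0.2, -0.4, -2.1]
finger_gap: 0.0131
grip_force: 58.9
```

Request:
arm_command(moves=[[[0,-8,-34,0,0],[0,-8,-34,0,0],[0,-8,-34,0,0],[0,-8,-34,0,0],[0,-8,-34,0,0],[0,-4,-15,0,0],[0,0,0,0,0],[0,0,0,0,0],[0,0,0,0,0]]])

```text
time_s: 11.53
position: [0.6779, -0.3199, 0.2917]
tool_rot: [-0.001, -0.109, 0.994, 0.001]
ft_force: [0.2, 0.5, -1.1]
finger_gap: 0.0128
grip_force: 59.1
```

```bash
cat >> h.py <<'E'
def rim(kind,guess):
    pose(); im,W=cloud('wrist'); P=W[~np.isnan(W[...,0])]
    m=(np.hypot(*(P[:,:2]-guess).T)<.085)&(P[:,2]>.085)&(P[:,2]<.115); q=P[m]; print(len(q),np.percentile(q[:,2],[50,99]))
    q=q[q[:,2]>.096]
    if kind=='square': print(cv2.minAreaRect((q[:,:2]*1000).astype(np.float32)))
    H=np.zeros((400,400),np.uint8)
    ij=((q[:,:2]-guess)*2000+200).astype(int); ok=((ij>=0)&(ij<400)).all(1); H[ij[ok,1],ij[ok,0]]=255
    H=cv2.morphologyEx(H,cv2.MORPH_CLOSE,np.ones((5,5)))
    cs,h=cv2.findContours(H,cv2.RETR_CCOMP,cv2.CHAIN_APPROX_NONE)
    for c in cs:
        if len(c)<150: continue
        a=cv2.minAreaRect(c); e=cv2.minEnclosingCircle(c)
        print('rect',(np.array(a[0])-200)/2000+guess,np.array(a[1])/2,a[2],'circ',(np.array(e[0])-200)/2000+guess,e[1]/2)
    return im
E
python3 - <<'E'
from h import *
im=rim('square',np.array([.597,-.338])); save(im,'w6')
E
```

```text
t 11.5333 tcp [ 0.6779 -0.3199  0.2917] Tx [-0.9764 -0.2159] Ty [-0.2159  0.9764] F [ 0.1898  0.5285 -1.1299] gap 0.012758306767487276 grip 59.058401584625244
7268 [0.099 0.101]
((596.3786010742188, -337.65167236328125), (98.23193359375, 98.6158676147461), 12.530767440795898)
rect [ 0.5962 -0.338 ] [98.5941 98.8037] 12.488085746765137 circ [ 0.5962 -0.338 ] 69.00775146484375
rect [ 0.5963 -0.3381] [84.9825 85.1452] 12.52880859375 circ [ 0.5962 -0.3382] 59.0180549621582
```

View pics/w6.png

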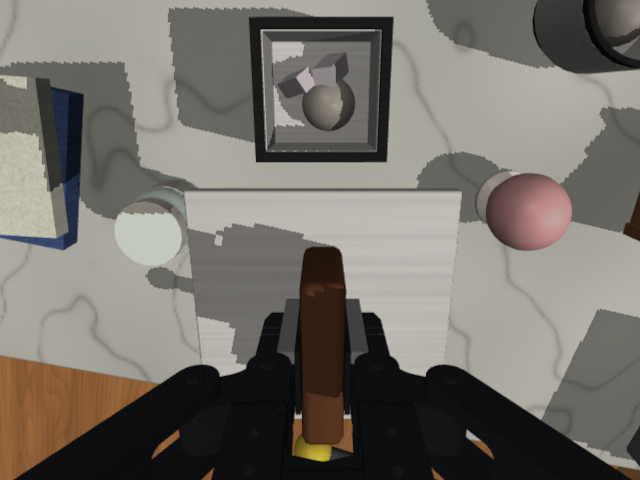

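The wrist picture shows the square mouth at (322,90), the held lid's near edge at row 189 (columns 185–462), and the quartz clear at (530,210).

```bash
cat >> h.py <<'E'
def held():
    s,Tx,Ty=pose(); t=s['position']; im,W=cloud('wrist'); P=W[~np.isnan(W[...,0])]
    l=np.c_[(P[:,:2]-t[:2])@Tx,(P[:,:2]-t[:2])@Ty,P[:,2]-t[2]]*1000
    q=l[(abs(l[:,1])<65)&(abs(l[:,2]+20)<10)&(l[:,0]>10)&(l[:,0]<70)]
    print('plate',len(q),np.percentile(q,[.5,50,99.5],axis=0).ravel())
    for x0 in range(14,54,8):
        a=q[abs(q[:,0]-x0)<4]
        if len(a): print(x0,'y',np.percentile(a[:,1],[.5,99.5]),'z',np.median(a[:,2]))
    f=q[q[:,0]>np.percentile(q[:,0],99)-2]; print('edge slope',np.polyfit(f[:,1],f[:,0],1))
    A=np.c_[q[:,:2],np.ones(len(q))]; print('tilt',np.linalg.lstsq(A,q[:,2],rcond=None)[0])
    return im
E
python3 - <<'E'
from h import *
held()
E
```

```text
t 11.5833 tcp [ 0.6781 -0.3197  0.2926] Tx [-0.9763 -0.2164] Ty [-0.2164  0.9763] F [-0.0474  0.1854 -2.342 ] gap 0.013024499404531842 grip 59.05895948410034
plate 26078 [ 10.2795 -48.7947 -25.1896  32.2474   0.2403 -21.6427  49.2572  49.629
 -11.8279]
14 y [-48.8416  49.6702] z -21.65342405039913
22 y [-48.7551  49.6978] z -21.633844299437712
30 y [-48.7736  49.5586] z -21.591630855328003
38 y [-48.7658  49.6038] z -21.613066359117806
46 y [-48.6353  49.5402] z -21.728629095690565
edge slope [-0.0006 48.465 ]
tilt [ -0.0135   0.0013 -21.1467]
```

Request:
arm_command(moves=[[[0,20,0,0,0],[0,30,0,0,0],[0,25,-0.5,0,0],[0,8.7,0,0,0],[0,0,0,30,0],[0,0,0,35,0],[0,0,0,35,0],[0,0,0,22,0],[0,0,0,10,0],[0,0,0,0,0],[0,0,0,0,0],[0,0,0,0,0]]])

```text
time_s: 12.63
position: [0.5984, -0.3402, 0.1653]
tool_rot: [0.002, -0.109, 0.994, -0.002]
ft_force: [-0.2, -0.9, -1.3]
finger_gap: 0.0128
grip_force: 59.0
```

Run:
```python
from h import *
s,Tx,Ty=pose(); d=np.array([.5963,-.338])-s['position'][:2]-.0004*Ty; print(d@Tx*1000,d@Ty*1000)
```

```text
t 12.6333 tcp [ 0.5984 -0.3402  0.1653] Tx [-0.9764 -0.216 ] Ty [-0.216   0.9764] F [-0.1933 -0.866  -1.2586] gap 0.012813800709061357 grip 59.04278576374054
1.546283114764532 2.1471117819364283
```

Request:
arm_command(moves=[[[0,0,0,0,0],[0,0,0,0,0],[0,0,0,0,0],[0,0,0,0,0],[0,0,0,0,0],[0,0,0,0,0]]])

```text
time_s: 13.13
position: [0.5969, -0.3395, 0.1624]
tool_rot: [0.0, -0.108, 0.994, -0.0]
ft_force: [-0.7, 0.3, -1.5]
finger_gap: 0.0131
grip_force: 59.0
```

Run:
```python
from h import *
s,Tx,Ty=pose(); d=np.array([.5963,-.338])-s['position'][:2]-.0004*Ty; print(d@Tx*1000,d@Ty*1000, s['tool_rot'],s['joint_velocities'])
```

```text
t 13.1333 tcp [ 0.5969 -0.3395  0.1624] Tx [-0.9765 -0.2156] Ty [-0.2156  0.9765] F [-0.7223  0.2595 -1.4574] gap 0.013106372937575762 grip 59.04103875160217
0.2952648502672615 1.1849486094660648 [ 0.     -0.1084  0.9941 -0.    ] [ 0.0001  0.0032  0.0014 -0.0012 -0.      0.0007]
```

Request:
arm_command(moves=[[[0,0.3,1.2,0,0],[0,0,0,0,0],[0,0,0,0,0],[0,0,0,5,0],[0,0,0,5,0],[0,0,0,5,0],[0,0,0,4,0],[0,0,0,4,0],[0,0,0,3,0],[0,0,0,0,0],[0,0,0,0,0],[0,0,0,0,0]]])

```text
time_s: 14.13
position: [0.5965, -0.3385, 0.1365]
tool_rot: [0.0, -0.108, 0.994, -0.0]
ft_force: [-0.6, 0.3, -2.3]
finger_gap: 0.013
grip_force: 59.0
```

Request:
arm_command(moves=[[[0,0,0,2,0],[0,0,0,2,0],[0,0,0,2,0],[0,0,0,1.5,0],[0,0,0,1.5,0],[0,0,0,1.5,0],[0,0,0,1.5,0],[0,0,0,1.5,0],[0,0,0,1.5,0],[0,0,0,0,0],[0,0,0,0,0],[0,0,0,0,0]]])

```text
time_s: 15.13
position: [0.5964, -0.3383, 0.1226]
tool_rot: [-0.0, -0.109, 0.994, 0.0]
ft_force: [-4.8, 2.1, 6.6]
finger_gap: 0.0131
grip_force: 60.4
```

Request:
arm_command(moves=[[[0,0,0,1.5,0],[0,0,0,1.5,0],[0,0,0,1.5,0],[0,0,0,1.5,0],[0,0,0,0,0],[0,0,0,0,0],[0,0,0,0,0],[0,0,0,0,0]]])

```text
time_s: 15.8
position: [0.5965, -0.3384, 0.1173]
tool_rot: [-0.0, -0.109, 0.994, 0.0]
ft_force: [-5.3, 4.1, 8.5]
finger_gap: 0.013
grip_force: 60.9
```

Request:
arm_command(moves=[[[0,0,0,1,0],[0,0,0,1,0],[0,0,0,1,0],[0,0,0,0,0],[0,0,0,0,0],[0,0,0,0,0],[0,0,0,0,0]]])

```text
time_s: 16.38
position: [0.5965, -0.3384, 0.1146]
tool_rot: [-0.0, -0.109, 0.994, 0.0]
ft_force: [-6.7, 4.7, 11.5]
finger_gap: 0.0133
grip_force: 61.2
```

Request:
arm_command(moves=[[[0,0,0,1,0],[0,0,0,1,0],[0,0,0,1,0],[0,0,0,1,0],[0,0,0,0,0],[0,0,0,0,0],[0,0,0,0,0],[0,0,0,0,0]]])

```text
time_s: 17.05
position: [0.5965, -0.3384, 0.1118]
tool_rot: [-0.0, -0.109, 0.994, 0.0]
ft_force: [-10.0, 7.1, 16.1]
finger_gap: 0.0133
grip_force: 62.0
```

Request:
arm_command(moves=[[[0,0,0,1,0],[0,0,0,1,0],[0,0,0,1,0],[0,0,0,0,0],[0,0,0,0,0],[0,0,0,0,0],[0,0,0,0,0],[0,0,0,0,0]]])

```text
time_s: 17.72
position: [0.5965, -0.3384, 0.1097]
tool_rot: [-0.001, -0.109, 0.994, 0.0]
ft_force: [-11.2, 7.2, 21.5]
finger_gap: 0.013
grip_force: 62.7
```

Request:
arm_command(moves=[[[0,0,0,-3,0],[0,0,0,-3,0],[0,0,0,-3,0],[0,0,0,-2,0],[0,0,0,0,0],[0,0,0,0,0],[0,0,0,0,0],[16,0,0,0,0],[30,0,0,0,0],[40,0,0,0,0],[40,0,0,0,0]]])

```text
time_s: 18.63
position: [0.5964, -0.3384, 0.1159]
tool_rot: [-0.0, -0.108, 0.994, -0.0]
ft_force: [0.5, 0.4, -0.0]
finger_gap: 0.0397
grip_force: 0.0
```

Request:
arm_command(moves=[[[40,0,0,-10,0],[40,-15,0,-30,0],[40,-25,0,-30,0],[40,-30,0,-30,0],[40,-10,0,-20,0],[40,0,0,0,0],[40,0,0,0,0],[40,0,0,0,0],[40,0,0,0,0]]])

```text
time_s: 19.38
position: [0.6726, -0.321, 0.2334]
tool_rot: [-0.001, -0.108, 0.994, 0.001]
ft_force: [0.3, -0.3, -0.1]
finger_gap: 0.0402
grip_force: 0.0
```

```bash
cat >> h.py <<'E'
def lidchk(c,yaw):
    pose(); im,W=cloud('wrist'); P=W[~np.isnan(W[...,0])]
    a=np.array([np.cos(yaw),np.sin(yaw)]); b=np.array([-a[1],a[0]])
    l=np.c_[(P[:,:2]-c)@a,(P[:,:2]-c)@b,P[:,2]]*1000
    q=l[(abs(l[:,0])<58)&(abs(l[:,1])<58)&(l[:,2]>95)&(l[:,2]<120)]
    print('lid',np.percentile(q,[.5,50,99.5],axis=0))
    p=q[abs(q[:,2]-np.median(q[:,2]))<4]; A=np.c_[p[:,:2],np.ones(len(p))]; print(len(p),np.linalg.lstsq(A,p[:,2],rcond=None)[0],np.percentile(p,[.5,99.5],axis=0))
    t=l[(abs(l[:,0])<45)&(abs(l[:,1])<25)&(l[:,2]>130)&(l[:,2]<145)]; print('bar',len(t),np.percentile(t,[1,50,99],axis=0) if len(t) else '')
    return im
E
python3 - <<'E'
from h import *
im=lidchk(np.array([.5963,-.338]),.218); save(im,'w7')
E
```

```text
t 19.3833 tcp [ 0.6726 -0.321   0.2334] Tx [-0.9766 -0.2149] Ty [-0.2149  0.9766] F [ 0.3395 -0.304  -0.1221] gap 0.04024536229776761 grip 0.0
lid [[-48.3579 -49.6065  96.8409]
 [ -3.9256  -0.0356  98.6471]
 [ 50.5583  49.1753 100.4978]]
26853 [-0.0006 -0.0003 98.6525] [[-48.3579 -49.6065  96.8409]
 [ 50.5583  49.1753 100.4978]]
bar 3276 [[-27.8588  -7.0145 131.4336]
 [ -0.8741  -0.3385 134.3815]
 [ 30.0072   6.6557 136.173 ]]
```

The square lid is home and level (tilt 0.001, centred within about 1 mm). Next is the round lid.

Request:
arm_command(moves=[[[40,0,0,-25,2.2],[40,0,0,-20,2.2],[40,1.3,17,0,0],[40,2,34,0,0],[40,2,34,0,0],[40,2,34,0,0],[40,2,34,0,0],[40,2,34,0,0],[40,2,34,0,0],[40,2,34,0,0],[40,2,34,0,0],[40,2,34,0,0]]])

```text
time_s: 20.43
position: [0.6081, -0.0029, 0.2794]
tool_rot: [-0.001, -0.07, 0.998, 0.0]
ft_force: [0.4, 0.8, -1.0]
finger_gap: 0.0399
grip_force: 0.0
```

Request:
arm_command(moves=[[[40,2,34,0,0],[40,3,34,0,0],[40,3,34,0,0],[40,3,34,0,0],[40,3,34,0,0],[40,3,34,0,0],[40,3,34,0,0],[40,3,34,0,0],[40,2,20,0,0],[40,0,0,0,0],[40,0,0,0,0],[40,0,0,0,0]]])

```text
time_s: 21.43
position: [0.5438, 0.2806, 0.2799]
tool_rot: [-0.001, -0.07, 0.998, -0.0]
ft_force: [-0.4, -0.7, 0.3]
finger_gap: 0.0401
grip_force: 0.0
```

Run:
```python
from h import *
s,Tx,Ty=pose(); d=np.array([.5446,.2824])-s['position'][:2]; print(d@Tx*1000,d@Ty*1000,s['position'][2]*1000-105)
im,W,o=bars()
```

```text
t 21.4333 tcp [0.5438 0.2806 0.2799] Tx [-0.9902 -0.1394] Ty [-0.1394  0.9902] F [-0.4278 -0.6575  0.3346] gap 0.04013676298503818 grip 0.0
-1.0235283041438006 1.6806374584820034 174.89644133312885
bar_round 0.82 [327. 227.] 12020 [0.5589 0.2846 0.093 ]
bar_square none
bar_oblong 0.81 [ 31. 223.] 7958 [0.5867 0.0577 0.0947]
```

Request:
arm_command(moves=[[[40,-1,1.7,30,0],[40,0,0,35,0],[40,0,0,35,0],[40,0,0,35,0],[40,0,0,20,0],[40,0,0,12,0],[40,0,0,8,0],[40,0,0,0,0],[40,0,0,0,0],[40,0,0,0,0]]])

```text
time_s: 22.47
position: [0.5461, 0.2837, 0.1078]
tool_rot: [0.002, -0.07, 0.998, 0.0]
ft_force: [-0.8, -0.1, 0.4]
finger_gap: 0.0402
grip_force: 0.0
```

Request:
arm_command(moves=[[[0,0,0,0,0],[0,0,0,0,0],[0,0,0,0,0],[0,0,0,0,0],[0,0,0,0,0],[0,0,0,0,0],[0,0,0,-5,0],[0,0,0,-15,0],[0,0,0,-30,0],[0,0,0,-30,0],[0,0,0,0,0],[0,0,0,0,0]]])

```text
time_s: 23.47
position: [0.5456, 0.2837, 0.1875]
tool_rot: [0.002, -0.07, 0.998, 0.0]
ft_force: [-0.3, 0.4, -2.9]
finger_gap: 0.013
grip_force: 58.8
```

Request:
arm_command(moves=[[[0,25,0,0,0],[0,35,-20,0,0],[0,30,-25,0,0],[0,30,-25,0,0],[0,20,-25,10,0],[0,0,-24,20,0],[0,0,0,30,0],[0,0,0,30,0],[0,0,0,20,0],[0,0,0,10,0],[0,0,0,4,0],[0,0,0,0,0]]])

```text
time_s: 24.47
position: [0.4217, 0.1459, 0.0605]
tool_rot: [-0.002, -0.07, 0.998, -0.0]
ft_force: [-0.7, 0.3, -2.3]
finger_gap: 0.0131
grip_force: 59.6
```

Request:
arm_command(moves=[[[0,0,0,2,0],[0,0,0,1,0],[0,0,0,0,0],[0,0,0,0,0]]])

```text
time_s: 24.8
position: [0.4235, 0.146, 0.0596]
tool_rot: [0.001, -0.07, 0.998, -0.0]
ft_force: [-0.0, -0.9, -2.3]
finger_gap: 0.0131
grip_force: 59.6
```

Request:
arm_command(moves=[[[0,0,0,2,0],[0,0,0,0,0],[0,0,0,0,0],[16,0,0,0,0],[16,0,0,0,0],[18,0,0,0,0],[20,0,0,0,0],[24,0,0,0,0],[30,0,0,0,0],[40,0,0,0,0],[40,0,0,0,0],[40,0,0,0,0]]])

```text
time_s: 25.8
position: [0.4228, 0.1459, 0.0567]
tool_rot: [-0.0, -0.07, 0.998, -0.0]
ft_force: [-0.6, 0.7, -0.1]
finger_gap: 0.0403
grip_force: 0.0
```

Run:
```python
from h import *
s,Tx,Ty=pose(); t=s['position']; im,W=cloud('wrist'); save(im,'w8')
P=W[~np.isnan(W[...,0])]; l=np.c_[(P[:,:2]-t[:2])@Tx,(P[:,:2]-t[:2])@Ty,P[:,2]]*1000
q=l[(abs(l[:,1])<12)&(l[:,2]>52)&(l[:,2]<64)]; print('bar',len(q),np.percentile(q,[1,50,99],axis=0))
q=l[(abs(l[:,1])<60)&(l[:,2]>17)&(l[:,2]<28)&(l[:,0]>0)&(l[:,0]<80)]; print('plate',len(q),np.percentile(q,[1,50,99],axis=0))
```

```text
t 25.8 tcp [0.4228 0.1459 0.0567] Tx [-0.9902 -0.14  ] Ty [-0.14    0.9902] F [-0.6318  0.7424 -0.0514] gap 0.04025163588903611 grip 0.0
bar 4177 [[-50.2477  -7.0992  52.6911]
 [-24.3745  -0.2681  56.2405]
 [ -4.038    6.5709  57.6264]]
plate 4534 [[  0.1288 -32.9619  17.3501]
 [  6.5212  -0.338   20.5002]
 [ 15.5845  32.6475  21.9316]]
```

View pics/w8.png

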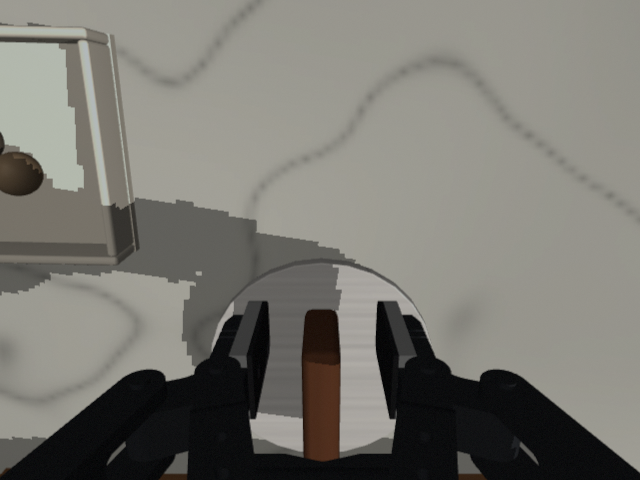

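The round lid lies flat, its bar centred at column 321, about 34 mm ahead of the TCP.

Request:
arm_command(moves=[[[40,-17,0,0,0],[40,-17,0,0,0],[40,0,0,10,0],[40,0,0,4.5,0],[40,0,0,0,0],[40,0,0,0,0],[0,0,0,0,0],[0,0,0,0,0],[0,0,0,0,0],[0,0,0,0,0],[0,0,0,0,0],[0,0,0,0,0]]])

```text
time_s: 26.85
position: [0.4562, 0.1506, 0.0424]
tool_rot: [-0.0, -0.07, 0.998, -0.0]
ft_force: [-3.0, -1.3, 3.1]
finger_gap: 0.0129
grip_force: 59.7
```

Request:
arm_command(moves=[[[0,0,0,-5,0],[0,0,0,-15,0],[0,0,0,-30,0],[0,0,0,-35,0],[0,0,0,-35,0],[0,0,0,-35,0],[0,0,0,-35,0],[0,-4,-10,-30,0],[0,-8,-30,-20,0],[0,-8,-34,-10,0],[0,-8,-34,0,0],[0,-8,-34,0,0]]])

```text
time_s: 27.85
position: [0.5126, 0.0138, 0.2934]
tool_rot: [0.001, -0.071, 0.998, -0.0]
ft_force: [0.8, 0.4, -3.0]
finger_gap: 0.0126
grip_force: 59.0
```

Request:
arm_command(moves=[[[0,-8,-34,0,0],[0,-8,-34,0,0],[0,-8,-34,0,0],[0,-8,-34,0,0],[0,-4,-10,0,0],[0,0,0,0,0],[0,0,0,0,0],[0,0,0,0,0],[0,0,0,0,0],[0,0,0,0,0],[0,0,0,0,0],[0,0,0,0,0]]])

```text
time_s: 28.85
position: [0.568, -0.1238, 0.2924]
tool_rot: [0.0, -0.071, 0.998, -0.0]
ft_force: [-0.4, 0.6, -1.8]
finger_gap: 0.013
grip_force: 59.3
```

Run:
```python
from h import *
im=rim('round',np.array([.484,-.131])); save(im,'w9'); held()
```

```text
t 28.85 tcp [ 0.568  -0.1238  0.2924] Tx [-0.99   -0.1409] Ty [-0.1409  0.99  ] F [-0.3646  0.5839 -1.8221] gap 0.013039283924279839 grip 59.2801308631897
4317 [0.0992 0.1013]
rect [ 0.4828 -0.1303] [97.5 98.5] 90.0 circ [ 0.4825 -0.1303] 49.64866638183594
rect [ 0.4825 -0.1303] [89.  88.5] 0.0 circ [ 0.4825 -0.1305] 45.053253173828125
t 28.9 tcp [ 0.568  -0.1239  0.2924] Tx [-0.99   -0.1407] Ty [-0.1407  0.99  ] F [-0.1183  0.2004 -3.0903] gap 0.013236405577409127 grip 59.27978575229645
plate 18219 [ 10.1973 -45.3469 -25.739   28.6217   0.0772 -21.8271  48.9205  45.7727
 -11.2172]
14 y [-47.0143  47.5781] z -21.81584480707832
22 y [-44.1495  44.612 ] z -21.82897856030186
30 y [-39.6805  40.1387] z -21.769882159484194
38 y [-33.5383  34.0768] z -21.820451194929703
46 y [-23.9494  24.6355] z -21.96809757616444
edge slope [-0.0012 47.9066]
tilt [ -0.0141  -0.0021 -21.3094]
```

Request:
arm_command(moves=[[[0,20,0,0,0],[0,30,2.5,0,0],[0,25,2.8,0,0],[0,10.5,0,10,0],[0,0,0,30,0],[0,0,0,35,0],[0,0,0,30,0],[0,0,0,15,0],[0,0,0,10,0],[0,0,0,0,0],[0,0,0,0,0],[0,0,0,0,0]]])

```text
time_s: 29.95
position: [0.4838, -0.1317, 0.1641]
tool_rot: [0.001, -0.07, 0.998, -0.001]
ft_force: [-0.7, 0.5, -2.5]
finger_gap: 0.0132
grip_force: 59.1
```

Request:
arm_command(moves=[[[0,0,0,0,0],[0,0,0,0,0],[0,0,0,0,0],[0,0,0,0,0],[0,0,0,0,0],[0,0,0,0,0]]])

```text
time_s: 30.45
position: [0.4827, -0.1311, 0.1623]
tool_rot: [0.0, -0.07, 0.998, -0.0]
ft_force: [0.5, -0.0, -2.6]
finger_gap: 0.0133
grip_force: 59.1
```

Run:
```python
from h import *
s,Tx,Ty=pose(); d=np.array([.4826,-.1304])-s['position'][:2]-.00025*Ty; print(d@Tx*1000,d@Ty*1000)
```

```text
t 30.45 tcp [ 0.4827 -0.1311  0.1623] Tx [-0.9902 -0.14  ] Ty [-0.14    0.9902] F [ 0.5352 -0.0173 -2.5769] gap 0.013276558930902746 grip 59.1301167011261
-0.034132271496363074 0.5001605444295345
```

Request:
arm_command(moves=[[[0,0,0.5,0,0],[0,0,0,0,0],[0,0,0,5,0],[0,0,0,5,0],[0,0,0,5,0],[0,0,0,4,0],[0,0,0,4,0],[0,0,0,3,0],[0,0,0,0,0],[0,0,0,0,0],[0,0,0,0,0],[0,0,0,0,0]]])

```text
time_s: 31.45
position: [0.4828, -0.1308, 0.1366]
tool_rot: [0.0, -0.07, 0.998, -0.0]
ft_force: [-0.1, -1.0, -2.3]
finger_gap: 0.0134
grip_force: 59.2
```

Request:
arm_command(moves=[[[0,0,0,2,0],[0,0,0,2,0],[0,0,0,2,0],[0,0,0,1.5,0],[0,0,0,1.5,0],[0,0,0,1.5,0],[0,0,0,1.5,0],[0,0,0,1.5,0],[0,0,0,1.5,0],[0,0,0,0,0],[0,0,0,0,0],[0,0,0,0,0]]])

```text
time_s: 32.45
position: [0.4826, -0.1306, 0.1223]
tool_rot: [-0.0, -0.07, 0.998, 0.0]
ft_force: [-6.0, 1.8, 7.8]
finger_gap: 0.0129
grip_force: 60.9
```

Request:
arm_command(moves=[[[0,0,0,1.5,0],[0,0,0,1.5,0],[0,0,0,1.5,0],[0,0,0,1.5,0],[0,0,0,1,0],[0,0,0,1,0],[0,0,0,1,0],[0,0,0,0,0],[0,0,0,0,0],[0,0,0,0,0],[0,0,0,0,0]]])

```text
time_s: 33.37
position: [0.4826, -0.1306, 0.1138]
tool_rot: [-0.001, -0.07, 0.998, 0.0]
ft_force: [-8.5, 2.4, 13.2]
finger_gap: 0.0131
grip_force: 61.5
```

Request:
arm_command(moves=[[[0,0,0,1,0],[0,0,0,1,0],[0,0,0,1,0],[0,0,0,1,0],[0,0,0,0,0],[0,0,0,0,0],[0,0,0,0,0],[0,0,0,0,0]]])

```text
time_s: 34.03
position: [0.4826, -0.1306, 0.1106]
tool_rot: [-0.001, -0.07, 0.998, 0.0]
ft_force: [-10.9, 3.7, 20.2]
finger_gap: 0.0129
grip_force: 62.6
```

Request:
arm_command(moves=[[[0,0,0,1,0],[0,0,0,1,0],[0,0,0,1,0],[0,0,0,0,0],[0,0,0,0,0],[0,0,0,0,0],[0,0,0,0,0]]])

```text
time_s: 34.62
position: [0.4826, -0.1307, 0.1082]
tool_rot: [-0.001, -0.07, 0.998, 0.0]
ft_force: [-14.8, 4.4, 22.7]
finger_gap: 0.013
grip_force: 63.3
```

Slope is about 2 N/mm, as on the foot spring alone, so it has reached the metal. Now I'll unload, release, retreat and check.

Request:
arm_command(moves=[[[0,0,0,-3,0],[0,0,0,-3,0],[0,0,0,-3,0],[0,0,0,-3,0],[0,0,0,0,0],[0,0,0,0,0],[0,0,0,0,0],[16,0,0,0,0],[30,0,0,0,0],[40,0,0,0,0],[40,0,0,0,0]]])

```text
time_s: 35.53
position: [0.4826, -0.1307, 0.1169]
tool_rot: [-0.0, -0.07, 0.998, 0.0]
ft_force: [-0.5, 0.4, 0.8]
finger_gap: 0.0398
grip_force: 0.0
```

Request:
arm_command(moves=[[[40,0,0,-10,0],[40,0,0,-30,0],[40,-40,0,-30,0],[40,-40,0,-30,0],[40,0,0,-30,0],[40,0,0,0,0],[40,0,0,0,0],[40,0,0,0,0],[40,0,0,0,0],[40,0,0,0,0]]])

```text
time_s: 36.37
position: [0.5476, -0.1211, 0.2358]
tool_rot: [-0.001, -0.07, 0.998, 0.001]
ft_force: [-0.3, 0.1, -0.1]
finger_gap: 0.0401
grip_force: 0.0
```

Run:
```python
from h import *
im=lidchk(np.array([.4826,-.1304]),.14)
im,W=cloud('side'); P=W[~np.isnan(W[...,0])]
for n,c in (('round',(.4826,-.1304)),('square',(.5963,-.338))):
    q=P[(np.hypot(P[:,0]-c[0],P[:,1]-c[1])<.06)&(P[:,2]>.09)&(P[:,2]<.115)]; print(n,len(q),np.percentile(q[:,2],[5,50,95]))
save(im[100:430,180:500].repeat(2,0)[:600].repeat(2,1),'s10')
for t in ['quartz','bar_oblong']:
    for o in r.outline_of('side',t)[:1]: print(t,o['pixel'],np.nanmedian(W[o['pixels']],0))
```

```text
t 36.3667 tcp [ 0.5476 -0.1211  0.2358] Tx [-0.9902 -0.1397] Ty [-0.1397  0.9902] F [-0.3271  0.0952 -0.1353] gap 0.04014814213569815 grip 0.0
lid [[-47.0673 -47.8618  96.5673]
 [ -2.6808  -0.1734  98.387 ]
 [ 48.4277  47.5959 100.1855]]
18904 [-0.0004 -0.0003 98.3852] [[-47.0673 -47.8618  96.5673]
 [ 48.4277  47.5959 100.1855]]
bar 3048 [[-28.1683  -6.9618 131.0653]
 [ -0.9231  -0.1578 134.1011]
 [ 29.8131   6.7184 135.7942]]
round 1387 [0.0929 0.0992 0.1104]
square 3237 [0.0955 0.0996 0.1059]
quartz [386.7, 294.0] [ 0.6492 -0.1554  0.06  ]
bar_oblong [345.7, 218.7] [0.594  0.0373 0.0939]
```

View pics/s10.png

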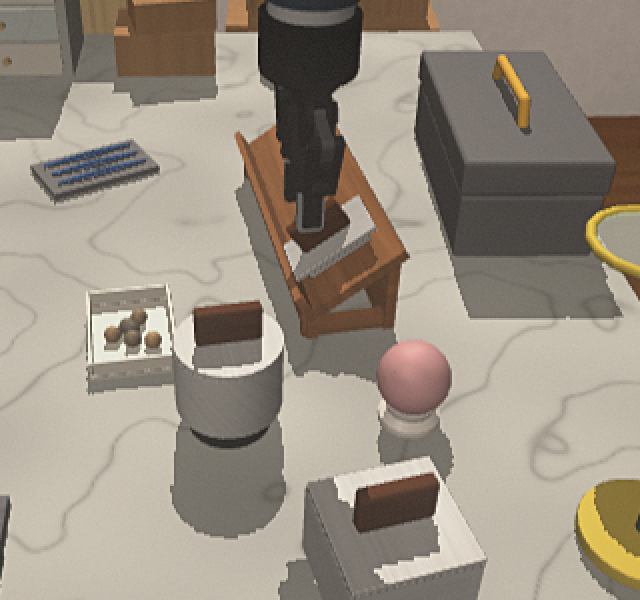

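The side picture shows both lids flush, with no gasket visible: round at (228,335), square at (395,530). The quartz at (412,385) and the oblong lid at (330,230) are untouched, and the gripper is clear.

```bash
python3 -c "
from h import *
print(r.job_done())"
```

```text
the job is handed in; nothing more can be done
None
```

I pressed the round and square lids home on their own canisters, and camera checks showed both level and centred within about 1 mm. The oblong lid and quartz sphere stayed put, the gripper let go of everything, and I handed the job in at about 37 s of the 66 s limit; no verdict came back.

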